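# Set the spirit level gently on the long riser

### The job

Check the longer of the two plywood risers: pick up the yellow spirit level that lies in front among the work (not the one by the wall) and set it upright on the middle of the long riser's top, lying lengthwise along it, then let go. Its vials are fragile: squeeze it with no more than 45 N and set it down softly, without dropping or pressing it. Do not shift either riser.

Things in the scene. Friction and masses are not known exactly. Their poses are not given: they have to be found in the camera images.
- level: yellow spirit level in the front half of the bench (not the one at the back wall): bar 230 mm long (y axis), 24 mm thick (x), 44 mm tall (z), 0.26 kg, standing on its long edge; origin at the centre of its underside. Fragile: grip at most 45 N; push or knock between it and the long riser at most 70 N; a drop on it of more than about 15 mm (0.5 m/s) is too hard.
- long_riser: the longer loose plywood riser, a low open bench stand: flat top 240 mm long (its y axis) and 90 mm wide (x), 70 mm high, 0.9 kg; origin at the centre of its underside on the bench. A wall cabinet overhangs the back of the bench beyond x = 0.6, 0.49 m up: keep the wrist clear of it by moving between things in straight lines rather than in wide arcs.
- long_riser_top (a point): centre of the upper face of the long riser's top, 70 mm above the bench; axes as the long riser's.
- short_riser: a like riser but only 150 mm long (y), 90 mm wide, 70 mm high, 0.6 kg; origin at the centre of its underside. To be left alone.

How it is judged:
By the outcome, as a careful person would: the job done as asked, in the order asked, and still so for the second after the job is handed in, with the robot touching nothing.
It also fails if it takes over 43 s, if anything falls off the work surface, if the arm or the gripper's body presses on something with over 40 N, if the wrist force passes 120 N, or if a joint passes its speed limit or range.

### The arm

A 6-joint arm with a two-finger parallel gripper is mounted at the origin on a cart in front of the work surface, level with it; the furniture and walls round the work are solid. World frame = base frame: x ahead of the robot, y to its left, z up, the work surface at z = 0. Lengths are in mm, angles in rad, forces in N, time in s.
With the tool pointing down it reaches from about 275 to 750 mm from the base axis. Payload 10.2 kg.
Tool frame: the origin (TCP) lies at the very end of the fingers, on their centre line; the grasp point (between the pads) lies 19 mm behind it; z points along the fingers, y is the line along which they close (so a half turn about z gives the same grasp; the last joint's range is limited). The gripper opens to 85 mm and grips with 20 to 120 N. Pads are 22 mm wide; open, the fingers measure 114 mm over their backs; the gripper's body (76 mm by 85 mm) begins 54 mm behind the grasp point. The pads swing forward as they close: fully open they stand 13 mm farther back than shut.
Start: joints at [-1.379, 0.313, 1.498, -0, 1.331, -0.223], TCP at [211.567, -480.49, 231.294] pointing down, gripper open.
Joint ranges: [-2.94, 2.94], [-0.97, 2.17], [0.19, 2.56], [-1.23, 4.37], [0.02, 3.11], [-2.88, 2.88]. Speed limits (rad/s): [2.39, 2.39, 3.01, 3.14, 3.14, 3.14].

### API

Orientations are given as a unit quaternion [w, x, y, z].
In Python, from rig import * gives the robot as it stands. The module is installed in compiled form; this text tells all that it offers.
- The arm moves only by the shell command python3 -m crank 'ROWS' [FORCE]. ROWS is JSON, a list that holds one entry, the list of rows, each a list of 7 numbers: the shift along the tool's x, y, z in units of 25 mm (1.0 is 25 mm), then the turn, a rotation vector about the tool's x, y, z in units of 8 degrees (1.0 is 8 degrees), then the finger opening in mm, from 0 to 85.4. A call has exactly 8 rows; each row shifts and turns the commanded pose from where the row before left it, along the tool's axes as they then stand; what a row does not reach is not made up. A row lasts 1/10 s, in which the tool goes at most 50 mm and 8.59 degrees, less where a joint would pass 70% of its speed; a pose out of reach is approached as far as the arm can. A call is refused whole if a number of a shift passes 1 or a number of a turn 1, either way. A call with a gripper value outside its range is refused whole. The fingers move at their own pace and stop on an object; FORCE is the grip in N (left out, the last holds). Time passes only in rows, so rows that do not move let the fingers close, or fill a call up. It gives the time, the measured TCP pose, the force, the opening and the grip force at its end, in the units of the state.
- sense(): the state, without advancing time (a new reading comes with each control period).
- capture(name): name is "scene" or "top" or "wrist"; returns the picture (384x512x3 uint8, blue, green, red); there is no depth.
- camera_model(name): a dict with "fx", "fy", "cx", "cy" (pixels), "k1" (the pictures are not rectified: a ray, as slopes to the right and down, at radius r is drawn at 1 + k1 r^2 times it, then the intrinsics apply), "world_from_camera" (4x4, takes a point from camera to world coordinates); the wrist camera has in their place "T_tool_cam" (4x4, takes a point from camera to tool coordinates, whose origin is the TCP and whose axes are the flange's). Camera axes: x right, y up, looking along -z (the intrinsics and any distortion apply to the point x, -y, -z); pixel columns grow to the right and rows downward; lengths in mm; the calibration is good to about 2 mm. A picture is of the moment at which its call begins: read the wrist's pose just before it. camera_model takes no time and is no camera call.
- finish_job(): hands the job in; it is judged then, once.
The state is a dict: "time_s": time; "joints": joint angles; "dq": joint speeds; "tau": joint torques, N m; "eef_pos": TCP position; "ee_rot": TCP orientation; "force": force on the tool from outside, world axes, zero at the start; "wrist_torque": the same for the moment, N m; "grip_width": opening from 0.0 (shut) to 1.0 (fully open); "grip_force": force on a finger pad.
Only numpy, scipy, OpenCV 4.12 (cv2) and the standard library are available. Lean on these libraries where they do the work, as an engineer would, in place of code of your own. Each camera call takes 0.05 s, during which the arm holds its last target. There are 200 camera calls.

## Working session

There is one attempt and no reset: what is moved stays moved. The work goes in short steps, Python scripts to look and compute and a shell command to move; the robot and the scene stay as the last step left them, time stands still between calls to the robot, and variables do not carry over. Pictures are saved under pics/ and viewed, at most 10 in all, crops included, and the job is handed in when it is done.

```bash
mkdir -p pics; python3 - <<'E'
from rig import *
import cv2,numpy as np
s=sense();print(s['eef_pos'],s['ee_rot'],s['grip_width'],s['time_s'])
a=capture("scene");b=capture("top")
cv2.imwrite('pics/scene.png',a);cv2.imwrite('pics/top.png',b)
for n in("scene","top","wrist"):
  print(n,camera_model(n))
E
```

```text
[ 211.49860071 -480.22344033  230.73413248] [-6.54510508e-04  9.78568641e-01  2.05919853e-01  7.92038550e-06] 1.0011406360007313 0.0
scene {'fx': 457.0567129124045, 'fy': 457.0567129124045, 'cx': 248.33155338322914, 'cy': 194.24255573185349, 'k1': 0.04263456812767476, 'world_from_camera': array([[-6.43155918e-01,  5.79157563e-01, -5.00926125e-01,
        -1.89516035e+02],
       [-7.65667158e-01, -4.77678904e-01,  4.30786105e-01,
         5.55221135e+02],
       [ 1.02111882e-02,  6.60605315e-01,  7.50663939e-01,
         1.04524742e+03],
       [ 0.00000000e+00,  0.00000000e+00,  0.00000000e+00,
         1.00000000e+00]])}
top {'fx': 434.32309735024603, 'fy': 434.32309735024603, 'cx': 248.69613486894278, 'cy': 198.58831886313035, 'k1': -0.09028038446083628, 'world_from_camera': array([[ 2.47558316e-02,  9.91987553e-01, -1.23886412e-01,
         3.21007765e+02],
       [-9.99644245e-01,  2.33333045e-02, -1.29205201e-02,
        -1.53703951e+00],
       [-9.92631569e-03,  1.24162197e-01,  9.92212284e-01,
         1.27676032e+03],
       [ 0.00000000e+00,  0.00000000e+00,  0.00000000e+00,
         1.00000000e+00]])}
wrist {'fx': 340.8126811190593, 'fy': 340.8126811190593, 'cx': 254.62322718228134, 'cy': 193.3715837311887, 'k1': 0.01833028931420423, 'T_tool_cam': array([[ 2.49014804e-04,  9.62000011e-01,  2.73049295e-01,
         7.03965685e+01],
       [ 9.99999296e-01,  7.71295678e-05, -1.18371767e-03,
         8.04600676e-01],
       [-1.15979658e-03,  2.73049397e-01, -9.61999315e-01,
        -1.44060047e+02],
       [ 0.00000000e+00,  0.00000000e+00,  0.00000000e+00,
         1.00000000e+00]])}
```

View pics/scene.png

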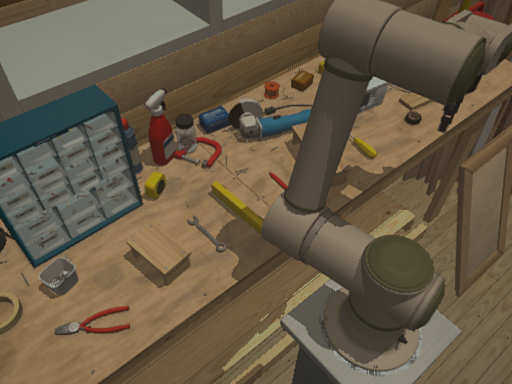

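View pics/top.png

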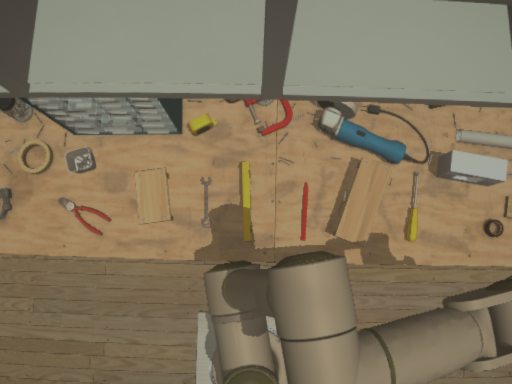

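The top view shows the level at about (246,200), running roughly along world x. The long riser is at about (362,200), tilted, and the short riser at (153,195). Next I measure them.

```bash
cat > h.py <<'E'
from rig import *
import cv2,numpy as np
from scipy.spatial.transform import Rotation as R
def rays(name,px,pose=None):
    m=camera_model(name);K=np.array([[m['fx'],0,m['cx']],[0,m['fy'],m['cy']],[0,0,1.]])
    u=cv2.undistortPoints(np.array(px,float).reshape(-1,1,2),K,np.array([m['k1'],0,0,0.])).reshape(-1,2)
    if name=='wrist':
        T=np.eye(4);q=pose['ee_rot'];T[:3,:3]=R.from_quat([q[1],q[2],q[3],q[0]]).as_matrix();T[:3,3]=pose['eef_pos'];T=T@m['T_tool_cam']
    else:T=m['world_from_camera']
    return T[:3,3],np.c_[u[:,0],-u[:,1],-np.ones(len(u))]@T[:3,:3].T
def onplane(name,px,z,pose=None):
    o,d=rays(name,px,pose);return o+d*((z-o[2])/d[:,2])[:,None]
E
python3 - <<'E'
from h import *
b=cv2.imread('pics/top.png');hsv=cv2.cvtColor(b,cv2.COLOR_BGR2HSV)
m=cv2.inRange(hsv,(22,150,60),(35,255,255))
m[:,:225]=0;m[:,270:]=0
c=max(cv2.findContours(m,0,2)[0],key=cv2.contourArea);r=cv2.minAreaRect(c);bx=cv2.boxPoints(r)
print('level',r,bx.tolist());P=onplane('top',bx,44);print(P.round(1),P.mean(0))
print([np.linalg.norm(P[i]-P[i-1]).round(1) for i in range(4)])
cv2.imwrite('pics/c1.png',cv2.resize(b[140:260,310:430],None,fx=5,fy=5,interpolation=cv2.INTER_CUBIC))
E
```

```text
level ((245.9468231201172, 201.00112915039062), (78.15252685546875, 7.126046657562256), 88.78113555908203) [[241.55340576171875, 162.00949096679688], [248.67782592773438, 161.85791015625], [250.34024047851562, 239.99276733398438], [243.2158203125, 240.14434814453125]]
[[581.1  37.8  44. ]
 [582.   17.2  44. ]
 [357.    6.9  44. ]
 [356.1  27.1  44. ]] [469.04758198  22.26699007  44.        ]
[np.float64(225.2), np.float64(20.6), np.float64(225.2), np.float64(20.2)]
```

View pics/c1.png

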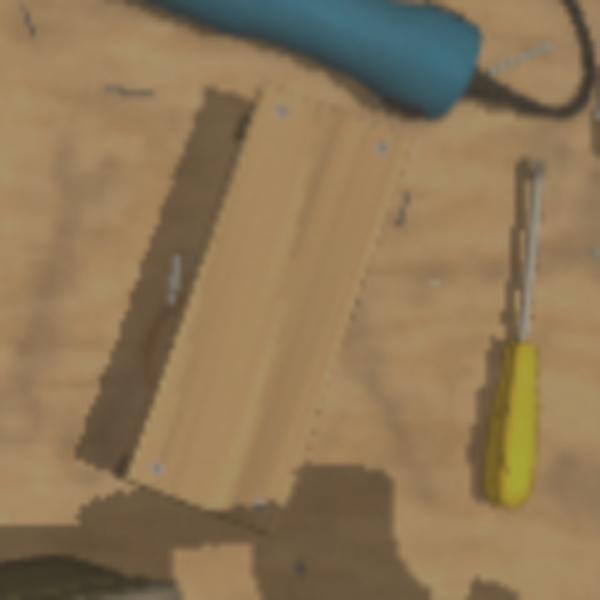

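The crop shows the riser top with corners at about (262,85), (413,135), (265,532) and (128,478), and screws at (281,110), (381,147), (260,503) and (157,468). Both sets give the same centre.

```bash
python3 - <<'E'
from h import *
for c in ([[262,85],[413,135],[265,532],[128,478]],[[281,110],[381,147],[260,503],[157,468]]):
    px=(np.array(c)+.5)/5-.5+[310,140]
    P=onplane('top',px,70);print(P.round(1).tolist(),P.mean(0).round(1),[np.linalg.norm(P[i]-P[i-1]).round(1) for i in range(4)])
    d=(P[0]+P[1]-P[2]-P[3]);print('long dir deg',np.degrees(np.arctan2(d[1],d[0])))
P=onplane('top',[[245.95,201]],44);print(P, 'level dir',np.degrees(np.arctan2(30.9,225)/1) )
s=sense();q=s['ee_rot'];print(R.from_quat([q[1],q[2],q[3],q[0]]).as_matrix().round(3))
E
```

```text
[[599.7, -305.4, 70.0], [573.1, -392.0, 70.0], [346.5, -305.2, 70.0], [374.9, -228.6, 70.0]] [ 473.6 -307.8   70. ] [np.float64(237.6), np.float64(90.7), np.float64(242.6), np.float64(81.7)]
long dir deg -19.93531375509732
[[585.5, -316.1, 70.0], [565.6, -373.4, 70.0], [362.5, -302.4, 70.0], [380.8, -244.7, 70.0]] [ 473.6 -309.2   70. ] [np.float64(216.8), np.float64(60.6), np.float64(215.1), np.float64(60.5)]
long dir deg -19.246665966402457
[[467.79783836  22.19283817  44.        ]] level dir 7.81970419412516
[[ 0.915  0.403 -0.   ]
 [ 0.403 -0.915  0.001]
 [ 0.    -0.001 -1.   ]]
```

```bash
python3 -m crank '[[[0,0,0,0,0,1,85],[0,0,0,0,0,1,85],[0,0,0,0,0,0.65,85],[0.56,-0.98,0,0,0,0,85],[0.56,-0.98,0,0,0,0,85],[0.56,-0.98,0,0,0,0,85],[0.56,-0.98,0,0,0,0,85],[0.56,-0.98,0,0,0,0,85]]]' 40
```

```text
time_s: 0.9
eef_pos: [276.3, -353.8, 231.0]
ee_rot: [-0.0, 1.0, 0.022, -0.0]
force: [-0.0, 0.2, -0.0]
grip_width: 0.996
grip_force: 0.0
```

```bash
python3 -m crank '[[[0.56,-0.98,0,0,0,0,85],[0.56,-0.98,0,0,0,0,85],[0.56,-0.98,0,0,0,0,85],[0.56,-0.98,0,0,0,0,85],[0.56,-0.98,0,0,0,0,85],[0.56,-0.98,0,0,0,0,85],[0.56,-0.98,0,0,0,0,85],[0.56,-0.98,0,0,0,0,85]]]'; python3 -m crank '[[[0.4,-0.98,0,0,0,0,85],[0.4,-0.98,0,0,0,0,85],[0.4,-0.98,0,0,0,0,85],[0.4,-0.98,0.5,0,0,0,85],[0.4,-0.98,0.5,0,0,0,85],[0.4,-0.98,0.5,0,0,0,85],[0,0,0,0,0,0,85],[0,0,0,0,0,0,85]]]'
python3 - <<'E'
from h import *
s=sense();print(s['eef_pos'],s['joints'])
a=capture('wrist');cv2.imwrite('pics/w1.png',a)
hsv=cv2.cvtColor(a,cv2.COLOR_BGR2HSV);m=cv2.inRange(hsv,(22,130,50),(35,255,255))
c=max(cv2.findContours(m,0,2)[0],key=cv2.contourArea);r=cv2.minAreaRect(c);bx=cv2.boxPoints(r);print(r)
print(onplane('wrist',bx,44,s).round(1))
E
```

```text
time_s: 1.7
eef_pos: [379.4, -153.0, 231.1]
ee_rot: [-0.0, 1.0, 0.022, -0.0]
force: [0.4, -0.7, 0.5]
grip_width: 0.996
grip_force: 0.0
time_s: 2.5
eef_pos: [432.3, -4.5, 193.6]
ee_rot: [-0.0, 1.0, 0.023, -0.0]
force: [0.5, -0.2, 0.0]
grip_width: 0.994
grip_force: 0.0
[432.34315877  -4.51104316 193.64380351] [-2.82631116e-01  1.45224149e-01  1.81398520e+00 -2.48628632e-04
  1.18311859e+00  1.24227175e+00]
((221.76046752929688, 126.95999145507812), (254.66152954101562, 30.196748733520508), 88.69805145263672)
[[571.9  40.3  44. ]
 [573.5  17.2  44. ]
 [359.7   5.5  44. ]
 [357.7  33.9  44. ]]
```

View pics/w1.png

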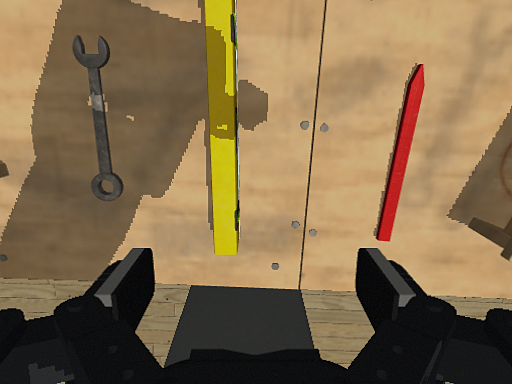

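The wrist view shows the level's top face from (215–238, 254) to about (204–231, 0), with the vial side on its right. I'll refine the edges.

```bash
python3 - <<'E'
from h import *
a=cv2.imread('pics/w1.png');s=sense()
hsv=cv2.cvtColor(a,cv2.COLOR_BGR2HSV)
L=[]
for y in (20,60,170,200,230,250):
    xs=np.where((hsv[y,:,0]>=22)&(hsv[y,:,0]<=35)&(hsv[y,:,1]>130)&(np.abs(np.arange(512)-222)<30))[0]
    P=onplane('wrist',[[xs[0]-.5,y],[xs[-1]+.5,y]],44,s);print(y,xs[0],xs[-1],P[:,:2].round(1).tolist(),(P[1]-P[0])[1].round(1))
print(onplane('wrist',[[226.5,254.5]],44,s))
E
```

```text
20 205 230 [[558.5, 39.1], [559.5, 18.9]] -20.3
60 206 235 [[529.5, 38.2], [530.6, 14.1]] -24.1
170 211 237 [[439.4, 33.4], [440.5, 9.7]] -23.7
200 212 237 [[411.9, 32.2], [412.9, 8.8]] -23.4
230 213 238 [[382.9, 31.0], [384.0, 7.0]] -24.0
250 214 237 [[362.8, 29.8], [363.8, 7.3]] -22.5
[[358.70904919  17.50557246  44.        ]]
```

```bash
python3 -m crank '[[[0.8,-0.52,0,0,0,0,85],[0.8,-0.51,0,0,0,0,85],[0,0,1,0,0,0,85],[0,0,1,0,0,0,85],[0,0,1,0,0,0,85],[0,0,1,0,0,0,85],[0,0,0.8,0,0,0,70],[0,0,0,0,0,0,60]]]' 38; python3 - <<'E'
from h import *
print(sense()['eef_pos'])
E
```

```text
time_s: 3.35
eef_pos: [470.1, 22.1, 72.3]
ee_rot: [-0.0, 1.0, 0.022, -0.002]
force: [-0.3, -0.1, 1.0]
grip_width: 0.712
grip_force: 0.0
[470.14865381  22.12053568  72.32037139]
```

```bash
python3 -m crank '[[[0.04,-0.03,0.8,0,0,0,60],[0,0,0.8,0,0,0,60],[0,0,0.6,0,0,0,60],[0,0,0.2,0,0,0,60],[0,0,0,0,0,0,50],[0,0,0,0,0,0,40],[0,0,0,0,0,0,35],[0,0,0,0,0,0,30]]]' 35; python3 -m crank '[[[0,0,0,0,0,0,26],[0,0,0,0,0,0,24],[0,0,0,0,0,0,22],[0,0,0,0,0,0,20],[0,0,0,0,0,0,18],[0,0,0,0,0,0,18],[0,0,0,0,0,0,18],[0,0,0,0,0,0,18]]]' 35
```

```text
time_s: 4.15
eef_pos: [472.6, 23.6, 14.4]
ee_rot: [0.0, 1.0, 0.022, 0.001]
force: [0.8, -0.1, 0.3]
grip_width: 0.354
grip_force: 0.0
time_s: 4.95
eef_pos: [472.4, 23.9, 14.2]
ee_rot: [-0.0, 1.0, 0.022, 0.0]
force: [-0.9, 2.5, 5.3]
grip_width: 0.273
grip_force: 35.2
```

```bash
python3 -m crank '[[[0,0,-0.1,0,0,0,18],[0,0,-0.3,0,0,0,18],[0,0,-0.6,0,0,0,18],[0,0,-0.8,0,0,0,18],[0,0,-0.8,0,0,0,18],[0,0,-0.8,0,0,0,18],[0,0,-0.8,0,0,0,18],[0,0,-0.8,0,0,0,18]]]' 38; python3 - <<'E'
from h import *
s=sense();print(s['force'],s['wrist_torque'],s['grip_force'])
cv2.imwrite('pics/w2.png',capture('wrist'))
E
```

```text
time_s: 5.75
eef_pos: [471.9, 23.6, 139.9]
ee_rot: [0.0, 1.0, 0.022, -0.0]
force: [-0.4, -0.4, -2.6]
grip_width: 0.276
grip_force: 37.6
[-0.44887042 -0.41994188 -2.63300172] [-0.01886754 -0.02996946  0.03172346] 37.551562786102295
```

View pics/w2.png

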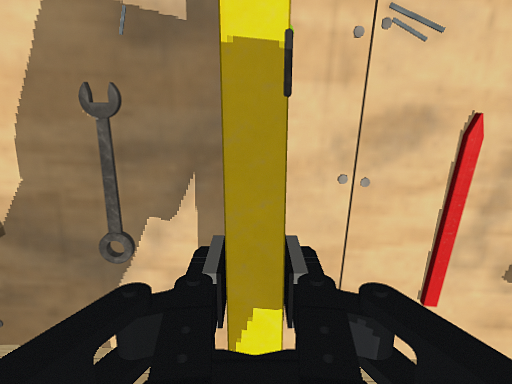

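```bash
python3 -m crank '[[[0,0.3,-0.2,0,0,0,18],[-0.04,0.6,-0.2,0,0,0,18],[-0.04,0.9,-0.2,0,0,0,18],[-0.04,0.95,-0.2,0,0,0,18],[-0.04,0.95,0,0,0,0,18],[-0.04,0.95,0,0,0,0,18],[-0.04,0.95,0,0,0,0,18],[-0.04,0.95,0,0,0,0,18]]]'; python3 -m crank '[[[-0.04,0.95,0,0,0,0,18],[-0.04,0.95,0,0,0,0,18],[-0.04,0.95,0,0,0,0,18],[-0.04,0.95,0,0,0,0,18],[-0.04,0.95,0,0,0,0,18],[-0.04,0.95,0,0,0,0,18],[-0.04,0.7,0,0,0,0,18],[-0.04,0.3,0,0,0,0,18]]]'; python3 -m crank '[[[0,0,0,0,0,0.4,18],[0,0,0,0,0,0.6,18],[0,0,0,0,0,0.7,18],[0,0,0,0,0,0.6,18],[0,0,0,0,0,0.48,18],[0,0,0,0,0,0,18],[0,0,0,0,0,0,18],[0,0,0,0,0,0,18]]]'; python3 - <<'E'
from h import *
s=sense();print(s['eef_pos'],s['ee_rot'])
cv2.imwrite('pics/w3.png',capture('wrist'));
cv2.imwrite('pics/top2.png',capture('top'))
import pickle;pickle.dump(s,open('s3.pkl','wb'))
E
```

```text
time_s: 6.6
eef_pos: [471.8, -141.5, 157.7]
ee_rot: [-0.0, 1.0, 0.022, -0.001]
force: [-0.6, 0.1, -3.1]
grip_width: 0.27
grip_force: 37.7
time_s: 7.4
eef_pos: [471.5, -309.3, 157.9]
ee_rot: [-0.0, 1.0, 0.022, -0.001]
force: [0.2, 0.4, -3.0]
grip_width: 0.275
grip_force: 37.7
time_s: 8.2
eef_pos: [472.1, -307.7, 158.7]
ee_rot: [-0.0, 0.985, -0.17, -0.0]
force: [0.7, 0.3, -2.8]
grip_width: 0.275
grip_force: 37.7
[ 472.06188361 -307.7137713   158.70252205] [-8.92773194e-05  9.85427600e-01 -1.70095342e-01 -1.08458302e-04]
```

View pics/w3.png

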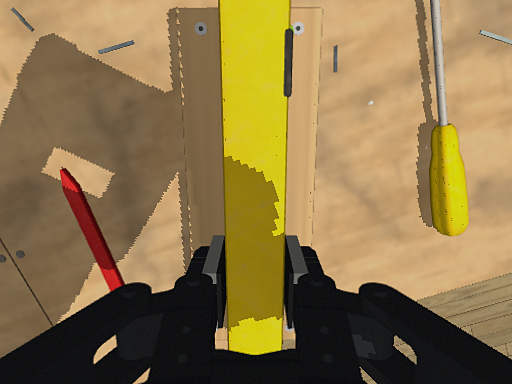

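The far end of the riser is in view behind the level: far edge at row ~8, left edge from (180,8) to (190,235), right edge from (322,8) to (313,235), screws at (200,29) and (298,29).

```bash
python3 - <<'E'
from h import *
import pickle;s=pickle.load(open('s3.pkl','rb'))
q=s['ee_rot'];M=R.from_quat([q[1],q[2],q[3],q[0]]).as_matrix()
px=[[180,9],[322,9],[190,235],[313,235],[200,29],[298,29]]
P=onplane('wrist',px,70,s);print(P.round(1));print(((P-s['eef_pos'])@M).round(1))
S=((np.array([[281,110],[381,147],[260,503],[157,468]])+.5)/5-.5+[310,140])
print(((onplane('top',S,70)-s['eef_pos'])@M).round(1))
# riser edge colour profile at rows
a=cv2.imread('pics/w3.png')
for y in (60,200):print(y,a[y,168:200].sum(1).tolist(),a[y,305:330].sum(1).tolist())
# level top face in hand: edges at top-of-level height
z=s['eef_pos'][2]-14+44
print(((onplane('wrist',[[219,2],[291,2],[225,220],[286,220],[228,350],[283,350]],z,s)-s['eef_pos'])@M).round(1))
E
```

```text
[[ 602.4 -305.5   70. ]
 [ 573.3 -387.5   70. ]
 [ 462.5 -253.9   70. ]
 [ 432.2 -339.    70. ]
 [ 588.  -312.9   70. ]
 [ 567.6 -370.3   70. ]]
[[122.1 -45.7  88.7]
 [122.1  41.2  88.7]
 [-27.  -47.5  88.7]
 [-27.   42.9  88.7]
 [111.  -34.   88.7]
 [111.   26.9  88.7]]
[[ 109.7  -30.1   88.7]
 [ 110.2   30.5   88.7]
 [-104.9   31.7   88.7]
 [-107.1  -28.7   88.7]]
60 [490, 501, 495, 363, 280, 291, 297, 300, 302, 298, 308, 339, 276, 299, 301, 296, 294, 298, 295, 295, 300, 297, 301, 301, 308, 302, 305, 303, 308, 304, 310, 304] [491, 489, 485, 485, 481, 477, 483, 496, 502, 513, 514, 523, 522, 518, 503, 494, 493, 489, 487, 481, 480, 478, 476, 474, 473]
200 [496, 493, 499, 501, 501, 502, 505, 506, 512, 507, 520, 511, 550, 301, 299, 297, 300, 297, 304, 238, 294, 317, 316, 304, 295, 287, 281, 274, 275, 277, 280, 285] [479, 494, 499, 509, 516, 499, 523, 512, 416, 513, 527, 518, 519, 523, 521, 519, 522, 521, 524, 524, 520, 511, 509, 502, 506]
[[ 97.7 -10.8 -30. ]
 [ 97.7  10.7 -30. ]
 [ 28.5 -10.7 -30. ]
 [ 28.5  11.  -30. ]
 [-26.4 -10.7 -30. ]
 [-26.4  11.2 -30. ]]
```

```bash
python3 -m crank '[[[0.08,-0.05,0.2,0,0,0,18],[0,0,0.5,0,0,0,18],[0,0,0.6,0,0,0,18],[0,0,0.6,0,0,0,18],[0,0,0.4,0,0,0,18],[0,0,0.2,0,0,0,18],[0,0,0.1,0,0,0,18],[0,0,0,0,0,0,18]]]'; python3 -m crank '[[[0,0,0.08,0,0,0,18],[0,0,0.06,0,0,0,18],[0,0,0.04,0,0,0,18],[0,0,0.04,0,0,0,18],[0,0,0,0,0,0,18],[0,0,0,0,0,0,18],[0,0,0,0,0,0,18],[0,0,0,0,0,0,18]]]'
```

```text
time_s: 9.1
eef_pos: [474.5, -307.5, 93.8]
ee_rot: [0.0, 0.985, -0.171, 0.0]
force: [-0.7, -0.4, -2.5]
grip_width: 0.275
grip_force: 37.7
time_s: 9.9
eef_pos: [474.4, -307.4, 88.3]
ee_rot: [0.0, 0.985, -0.171, 0.0]
force: [0.6, 0.1, -1.8]
grip_width: 0.276
grip_force: 37.7
```

```bash
python3 -m crank '[[[0,0,0.04,0,0,0,18],[0,0,0,0,0,0,18],[0,0,0.04,0,0,0,18],[0,0,0,0,0,0,18],[0,0,0.03,0,0,0,18],[0,0,0,0,0,0,18],[0,0,0,0,0,0,18],[0,0,0,0,0,0,18]]]'
```

```text
time_s: 10.7
eef_pos: [474.4, -307.4, 85.6]
ee_rot: [0.0, 0.985, -0.171, 0.0]
force: [0.3, -0.5, -2.4]
grip_width: 0.273
grip_force: 37.7
```

```bash
python3 -m crank '[[[0,0,0.02,0,0,0,18],[0,0,0,0,0,0,18],[0,0,0.02,0,0,0,18],[0,0,0,0,0,0,18],[0,0,0,0,0,0,18],[0,0,0,0,0,0,18],[0,0,0,0,0,0,18],[0,0,0,0,0,0,18]]]'
```

```text
time_s: 11.5
eef_pos: [474.4, -307.4, 84.6]
ee_rot: [-0.0, 0.985, -0.171, -0.0]
force: [-0.8, -0.5, -2.1]
grip_width: 0.276
grip_force: 37.7
```

```bash
python3 -m crank '[[[0,0,0.02,0,0,0,18],[0,0,0,0,0,0,18],[0,0,0.02,0,0,0,18],[0,0,0,0,0,0,18],[0,0,0,0,0,0,18],[0,0,0,0,0,0,18],[0,0,0,0,0,0,18],[0,0,0,0,0,0,18]]]'
```

```text
time_s: 12.3
eef_pos: [474.5, -307.4, 84.2]
ee_rot: [0.0, 0.985, -0.171, 0.0]
force: [-2.6, 1.7, 5.8]
grip_width: 0.272
grip_force: 38.7
```

```bash
python3 -m crank '[[[0,0,0,0,0,0,18],[0,0,0,0,0,0,20],[0,0,0,0,0,0,24],[0,0,0,0,0,0,27],[0,0,0,0,0,0,30],[0,0,0,0,0,0,36],[0,0,0,0,0,0,44],[0,0,0,0,0,0,50]]]' 20; python3 -m crank '[[[0,0,0,0,0,0,55],[0,0,-0.1,0,0,0,58],[0,0,-0.3,0,0,0,60],[0,0,-0.6,0,0,0,60],[0,0,-0.9,0,0,0,60],[0,0,-0.9,0,0,0,60],[0,0,-0.9,0,0,0,60],[0,0,-0.9,0,0,0,60]]]'; python3 -m crank '[[[0,0,-0.9,0,0,0,60],[-0.9,0,-0.5,0,0,0,60],[-0.9,0,0,0,0,0,60],[-0.9,0,0,0,0,0,60],[-0.9,0,0,0,0,0,60],[0,0,0,0,0,0,60],[0,0,0,0,0,0,60],[0,0,0,0,0,0,60]]]'; python3 - <<'E'
from h import *
import pickle
s=sense();pickle.dump(s,open('s4.pkl','wb'))
cv2.imwrite('pics/w4.png',capture('wrist'))
E
```

```text
time_s: 13.1
eef_pos: [474.4, -307.4, 83.5]
ee_rot: [-0.0, 0.985, -0.171, 0.0]
force: [-0.1, -0.0, -0.0]
grip_width: 0.584
grip_force: 0.0
time_s: 13.9
eef_pos: [474.4, -307.4, 200.2]
ee_rot: [0.0, 0.985, -0.171, 0.0]
force: [-0.3, 0.1, -0.3]
grip_width: 0.701
grip_force: 0.0
time_s: 14.7
eef_pos: [390.1, -277.4, 233.8]
ee_rot: [0.0, 0.985, -0.171, 0.0]
force: [-0.3, -0.0, -0.2]
grip_width: 0.701
grip_force: 0.0
```

View pics/w4.png

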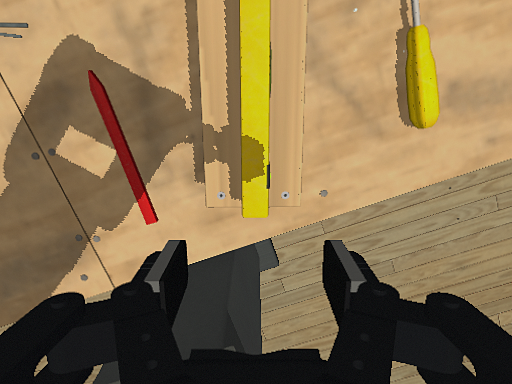

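The level stands upright on the riser. Near end: riser top spans columns 207–299 at row 207, level top 242–269 at row 217. I'll check the offsets before handing in.

```bash
python3 - <<'E'
from h import *
import pickle;s=pickle.load(open('s4.pkl','rb'))
t=sense();q=s['ee_rot'];M=R.from_quat([q[1],q[2],q[3],q[0]]).as_matrix()
f=lambda px,z:((onplane('wrist',px,z,s)-s['eef_pos'])@M).round(1)[:,:2].tolist()
print('riser',f([[207,207],[299,207],[197,2],[307,2],[221.5,196],[285.5,196]],70))
print('level',f([[242,217],[269,217],[240,2],[270,2]],114))
b=capture('top');cv2.imwrite('pics/c2.png',cv2.resize(b[140:260,310:430],None,fx=5,fy=5,interpolation=cv2.INTER_CUBIC))
hsv=cv2.cvtColor(b,cv2.COLOR_BGR2HSV);m=cv2.inRange(hsv,(22,150,60),(35,255,255));m[:,:330]=0;m[:,392:]=0;m[:140]=0
bx=cv2.boxPoints(cv2.minAreaRect(max(cv2.findContours(m,0,2)[0],key=cv2.contourArea)));P=onplane('top',bx,114);print(P.round(1),P.mean(0))
E
```

```text
riser [[-29.9, -45.1], [-29.9, 42.2], [143.8, -46.4], [143.8, 42.3], [-19.1, -31.1], [-19.1, 29.1]]
level [[-24.2, -10.3], [-24.2, 11.8], [133.4, -10.1], [133.4, 10.6]]
[[ 441.7 -284.1  114. ]
 [ 583.2 -336.6  114. ]
 [ 575.1 -360.3  114. ]
 [ 433.7 -307.4  114. ]] [ 508.42580242 -322.10896637  114.        ]
```

View pics/c2.png

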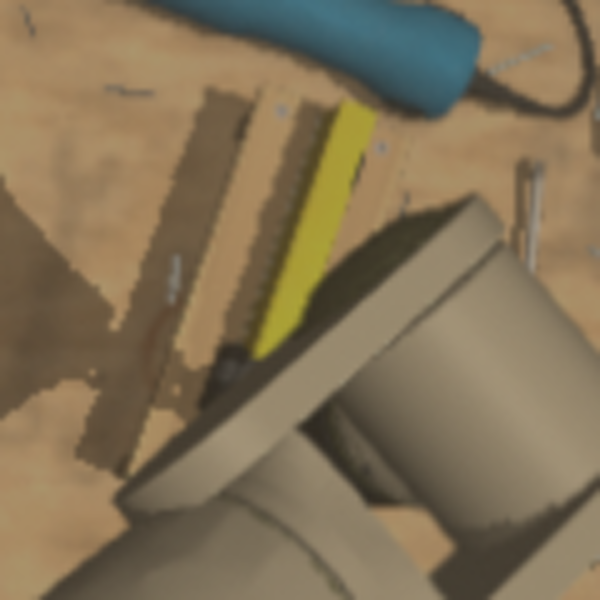

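The level is within about 2 mm of centre, aligned with the riser and released. The riser's far corner and screws have not moved, so I'm handing in.

```bash
python3 -c "
from rig import *
print(finish_job())"
```

```text
the job is handed in; nothing more can be done
None
```

The yellow level stands upright along the middle of the long riser's top, within about 2 mm of centre. I held it with at most about 39 N, set it down with about 6 N of contact force and let go. The long riser shows no sign of having moved; the short riser was never approached. I handed the job in at about 15 s.

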